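# Walk a heavy heat sink round to face the fence

### The arm

A 6-joint arm with a two-finger parallel gripper is mounted at the origin on the work surface. World frame = base frame: x ahead of the robot, y to its left, z up, the work surface at z = 0. Lengths are in m, angles in rad, forces in N, time in s.
With the tool pointing down it reaches from about 0.35 to 0.85 m from the base axis. Payload 8.1 kg.
Tool frame: the origin (TCP) lies at the centre of the arm's flange, where the gripper is bolted on; the fingertips stand 186 mm ahead of it and the grasp point (between the pads) lies 167 mm ahead of it; z points along the fingers, y is the line along which they close (so a half turn about z gives the same grasp; the last joint's range is limited). The gripper opens to 93 mm and grips with 3 to 60 N. Pads are 15 mm wide; open, the fingers measure 128 mm over their backs; the gripper's body (75 mm by 188 mm) begins 65 mm behind the grasp point.
Start: joints at [1.117, 0.13, 1.488, -0, 1.523, -0.085], TCP at [0.216, 0.56, 0.405] pointing down, gripper open.
Joint ranges: [-2.96, 2.96], [-0.89, 2.26], [0.02, 2.5], [-1.34, 4.48], [0, 2.73], [-2.66, 2.66]. Speed limits (rad/s): [2.39, 2.39, 2.79, 3.14, 3.14, 3.14].

### API

Orientations are given as a rotation vector (axis times angle).
In Python, from plant import robot gives the robot as it stands.
- The arm moves only by the tool apply_moves, never from a script. Its argument "series" is a list of rows, each a list of 2 entries, a list of its own where there are three numbers: the shift along the tool's x, y, z in mm, then the turn, a rotation vector about the tool's x, y, z in rad. A call has 1 to 12 rows; each row shifts and turns the commanded pose from where the row before left it, along the tool's axes as they then stand; what a row does not reach is not made up. A row lasts 1/12 s, in which the tool goes at most 41.7 mm and 7.16 degrees, less where a joint would pass 70% of its speed; a pose out of reach is approached as far as the arm can. A call is refused whole if a number of a shift passes 41.7 or a number of a turn 0.125, either way. A call with a gripper value outside its range is refused whole. "claw" is the opening, from 0 (shut) to 1 (fully open), set as the call begins (left out, the last holds). The fingers move at their own pace and stop on an object; "newtons" is the grip in N (left out, the last holds). Time passes only in rows, so rows that do not move let the fingers close. It gives the time, the measured TCP pose, the force, the opening and the grip force at its end, in the units of the state.
- robot.read_state(): the state, without advancing time (a new reading comes with each control period).
- robot.read_camera(name): name is "scene" or "top" or "wrist"; returns (picture, depth): 384x512x3 uint8, blue, green, red; 384x512 float32, m along the optical axis (not along the pixel's ray), 0 where there is no reading.
- robot.calibration(name): a dict with "fx", "fy", "cx", "cy" (pixels), "extrinsics" (4x4, takes a point from world to camera coordinates). Camera axes: x right, y down, z forward; pixel columns grow to the right and rows downward; lengths in m; the calibration is good to about 2 mm. A picture is of the moment at which its call begins: read the wrist's pose just before it. calibration takes no time and is no camera call; for the wrist camera it gives the pose at the moment of the call.
- robot.close_job(): hands the job in; it is judged then, once.
The state is a dict: "t": time; "q": joint angles; "dq": joint speeds; "joint_torque": joint torques, N m; "tool_pos": TCP position; "orientation": TCP orientation; "force": force on the tool from outside, world axes, zero at the start; "wrist_torque": the same for the moment, N m; "opening": finger opening in m; "gripper_force": force on a finger pad.
Only numpy, scipy, OpenCV 4.12 (cv2) and the standard library are available. Lean on these libraries where they do the work, as an engineer would, in place of code of your own. Each camera call takes 0.05 s, during which the arm holds its last target. There are 200 camera calls.

### The job

Turn the big finned heat sink on the spot by pushing alternate corners with the fingertips until its flat solid face squarely faces the fence; its middle must not stray more than 40 mm from where it began while it is being turned. Then push it straight forward until that face rests flush against the fence, with neither end sticking out past the fence's ends. Never lift or tip it or press on its top, leave everything else on the bench where it is, and finish clear of it.

Things in the scene. Friction and masses are not known exactly. Their poses are not given: they have to be found in the camera images.
- heatsink: Big aluminium heat sink, a heavy block (0.7 to 0.95 kg) on the bench: 90 mm along its x, 120 along y, 60 high, too wide to grip. +x side: flat solid face of a 23 mm bar, with six small holes. -x side: edges of upright fins (push there as on a plain wall). Origin under its centre, z up. Starts 130 to 170 mm from the fence, turned 0.6 to 1.4 rad counter-clockwise from facing it.
- heatsink_center (a point): The middle of the heat sink, 30 mm up; same axes. It slides with plain friction (3 to 7 N) on its four bottom corners, so a push near a corner shifts it as well as turning it: pushed square to a long side near its end, it pivots about a point some 100 mm beyond its middle.
- heatsink_face (a point): The centre of the heat sink's flat solid face: 45 mm from its middle along its +x, 30 mm up. Same axes as the heat sink.
- fence: Fixed aluminium angle: working face 220 mm long, 35 high, in the plane x = 0 of its frame, looking to its -x (toward the robot); 6 mm thick, with a foot 5 mm high reaching 40 mm behind. y runs along it, z up. Origin: bottom edge of the working face, midway along. Job done, the heat sink's axes are parallel to the fence's and its middle is 45 mm in front of the face.
- solder_spool: a solder spool standing on end, 60 mm across, 42 mm high, beyond the left end of the fence; origin under its centre; a bystander, to be left alone.
- small_heatsink: a small aluminium heat sink, 40 x 24 x 24 mm, behind the fence; origin under its centre; a bystander, to be left alone.
- screwdriver: a screwdriver lying down, about 190 mm long, to the right of the work; origin under its middle; a bystander, to be left alone.
- calipers: steel calipers lying flat, 220 mm long, at the left; origin under the beam; a bystander, to be left alone.
- cutters: black-handled cutters lying flat, 145 mm long, at the right; origin under the pivot; a bystander, to be left alone.
- parts_box: a small clear open box of screws, 90 x 70 x 35 mm, beyond the right end of the fence; origin under its centre; a bystander, to be left alone.
- breadboard: a white breadboard, 55 x 165 x 9 mm, at the near left; origin under its centre; a bystander, to be left alone.

How it is judged:
By the outcome, as a careful person would: the job done as asked, in the order asked, and still so for the second after the job is handed in, with the robot touching nothing.
It also fails if it takes over 67 s, if anything falls off the work surface, if the arm or the gripper's body presses on something with over 40 N, if the wrist force passes 120 N, or if a joint passes its speed limit or range.

## Working session

There is one attempt and no reset: what is moved stays moved. The work goes in short steps, Python scripts to look and compute and a tool call to move; the robot and the scene stay as the last step left them, time stands still between calls to the robot, and variables do not carry over. Pictures are saved under pics/ and viewed, at most 10 in all, crops included, and the job is handed in when it is done.

Besides the shell and the picture viewer there is one more tool, called after "Request:" as name([rows], argument=value, ...), one row to a line, values as JSON. apply_moves: Moves the arm, as the interface text tells. Its arguments: {"type":"object","properties":{"series":{"type":"array"},"claw":{"type":"number"},"newtons":{"type":"number"}},"required":["series"]}

```bash
mkdir -p pics; ls; python3 - <<'E'
from plant import robot
import cv2,numpy as np
s=robot.read_state();print({k:np.round(v,3) for k,v in s.items()})
for n in ("top","scene"):
    p,d=robot.read_camera(n);cv2.imwrite(f"pics/{n}0.png",p);np.save(f"pics/{n}0.npy",d)
    c=robot.calibration(n);print(n,c["fx"],c["fy"],c["cx"],c["cy"],np.round(c["extrinsics"],3).tolist())
E
```

```text
pics
{'t': np.float64(0.0), 'q': array([ 1.117,  0.131,  1.489, -0.   ,  1.523, -0.085]), 'dq': array([ 0.001,  0.001, -0.001,  0.002,  0.001, -0.001]), 'joint_torque': array([ 1.0000e-03, -5.5986e+01, -4.9175e+01,  7.7000e-02,  3.5000e-02,
       -0.0000e+00]), 'tool_pos': array([0.216, 0.559, 0.404]), 'orientation': array([-5.760e-01, -3.088e+00,  3.000e-03]), 'force': array([ 0.757, -0.002, -0.028]), 'wrist_torque': array([-0.049,  0.084, -0.003]), 'gripper_force': np.float64(0.0), 'opening': np.float64(0.093)}
top 354.0692719669838 354.0692719669838 255.5595626195035 199.35678019587345 [[0.015, -1.0, 0.002, -0.014], [-0.993, -0.016, -0.12, 0.593], [0.12, 0.0, -0.993, 0.999], [0.0, 0.0, 0.0, 1.0]]
scene 383.70783444995413 383.70783444995413 256.78814700859 191.58188172912196 [[-0.492, 0.871, -0.004, 0.292], [0.505, 0.281, -0.816, -0.268], [-0.709, -0.404, -0.578, 1.471], [0.0, 0.0, 0.0, 1.0]]
```

View pics/top0.png

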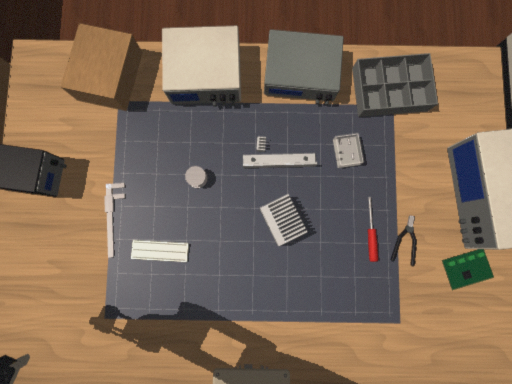

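View pics/scene0.png

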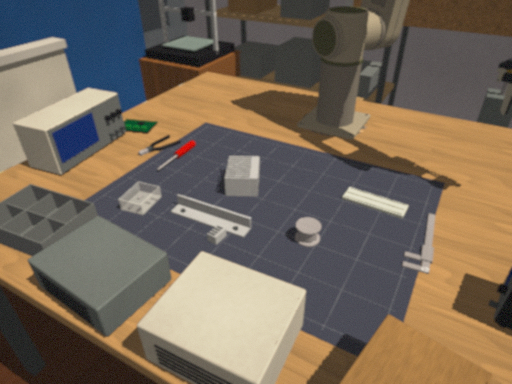

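```bash
cat > h.py <<'E'
from plant import robot
import cv2,numpy as np
def world(d,c):
    v,u=np.mgrid[:384,:512]
    P=np.stack([(u-c["cx"])/c["fx"]*d,(v-c["cy"])/c["fy"]*d,d],-1)
    E=c["extrinsics"];return (P-E[:3,3])@E[:3,:3]
def ray(u,v,z,c):
    E=c["extrinsics"];R=E[:3,:3];o=-R.T@E[:3,3]
    r=R.T@np.array([(u-c["cx"])/c["fx"],(v-c["cy"])/c["fy"],1]);return o+r*(z-o[2])/r[2]
def sink(name="top",tag=None,img=None,d=None,box=(0.3,0.62,-0.25,0.12)):
    c=robot.calibration(name)
    if img is None: img,d=robot.read_camera(name)
    if tag: cv2.imwrite(f"pics/{tag}.png",img)
    W=world(d,c);m=(d>0)&(W[...,2]>.045)&(W[...,2]<.075)&(W[...,0]>box[0])&(W[...,0]<box[1])&(W[...,1]>box[2])&(W[...,1]<box[3])
    n,l,s,_=cv2.connectedComponentsWithStats(cv2.morphologyEx(m.astype(np.uint8),cv2.MORPH_CLOSE,np.ones((5,5))))
    k=1+np.argmax(s[1:,4]);v,u=np.nonzero((l==k))
    P=np.array([ray(a,b,.06,c)[:2] for a,b in zip(u,v)],np.float32)
    r=cv2.minAreaRect(P*1000)
    return r,cv2.boxPoints(r),W,img
E
python3 - <<'E'
from h import *
img=cv2.imread("pics/top0.png");d=np.load("pics/top0.npy");c=robot.calibration("top")
r,b,W,_=sink(img=img,d=d);print(r,b.round(0).tolist())
# fence: height ~0.035
m=(W[...,2]>.022)&(W[...,2]<.045)&(W[...,0]>.5)&(W[...,0]<.75)&(abs(W[...,1]+.08)<.13)
print(cv2.minAreaRect((W[m][:,:2]*1000).astype(np.float32)))
for uv in [(243,166),(315,165),(243,155),(315,154),(280,165)]: print(uv,W[uv[1],uv[0]].round(3),ray(*uv,.035,c).round(3))
for uv in [(196,177),(262,144),(348,151),(373,245),(370,200),(160,251)]: print(uv,ray(*uv,.02,c).round(3))
cv2.imwrite("pics/crop0.png",cv2.resize(img[130:260,220:400],None,fx=4,fy=4,interpolation=cv2.INTER_CUBIC))
s=cv2.imread("pics/scene0.png");cv2.imwrite("pics/scrop0.png",cv2.resize(s[140:250,150:280],None,fx=5,fy=5,interpolation=cv2.INTER_CUBIC))
E
```

```text
((533.5996704101562, -83.77760314941406), (120.14995574951172, 90.39383697509766), 27.293012619018555) [[459.0, -71.0], [501.0, -151.0], [608.0, -96.0], [566.0, -16.0]]
((621.7939453125, -59.864105224609375), (212.17214965820312, 234.4759521484375), 79.47366333007812)
(243, 166) [0.693 0.034 0.029] [0.692 0.034 0.035]
(315, 165) [ 0.702 -0.182  0.02 ] [ 0.698 -0.179  0.035]
(243, 155) [0.732 0.036 0.008] [0.725 0.034 0.035]
(315, 154) [ 0.741 -0.186 -0.001] [ 0.732 -0.179  0.035]
(280, 165) [ 0.698 -0.076  0.03 ] [ 0.697 -0.076  0.035]
(196, 177) [0.659 0.174 0.02 ]
(262, 144) [ 0.764 -0.022  0.02 ]
(348, 151) [ 0.746 -0.282  0.02 ]
(373, 245) [ 0.466 -0.35   0.02 ]
(370, 200) [ 0.598 -0.345  0.02 ]
(160, 251) [0.439 0.271 0.02 ]
```

View pics/crop0.png

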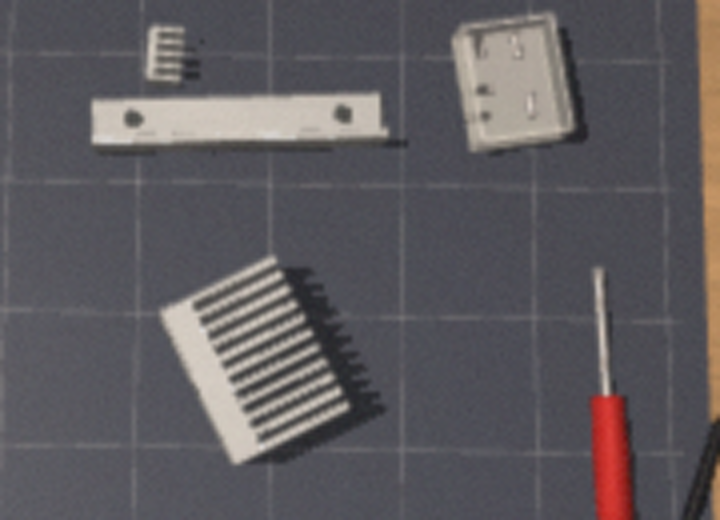

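View pics/scrop0.png

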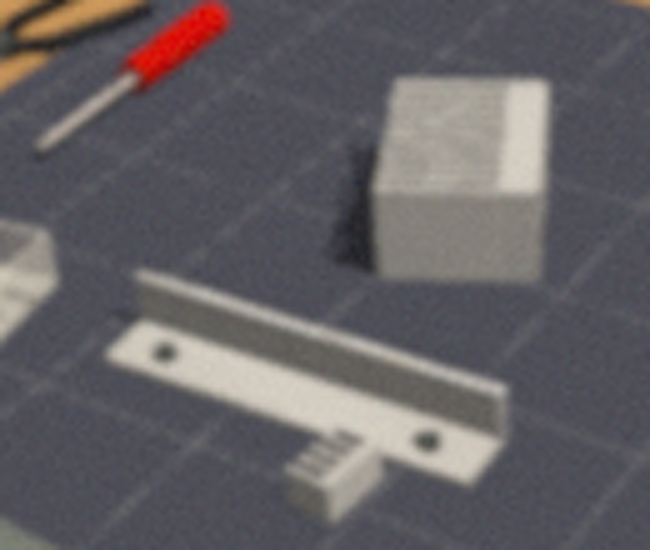

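The top view shows the solid bar on the left side of the sink: its edge runs from crop (162,312) to (237,463). The fins point right. So the +x axis is at about 117° in world, and the fence face is at x≈0.695, y 0.034 to -0.179. I'll align the tool with the world axes and go to the finned side.

Request:
apply_moves([
  [[0, 0, 0], [0, 0, -0.123]],
  [[0, 0, 0], [0, 0, -0.123]],
  [[0, 0, 0], [0, 0, -0.123]],
  [[-14, -38, 0], [0, 0, 0]],
  [[-14, -38, 0], [0, 0, 0]],
  [[-14, -38, 0], [0, 0, 0]],
  [[-14, -38, 0], [0, 0, 0]],
  [[-14, -38, 0], [0, 0, 0]],
  [[-14, -38, 0], [0, 0, 0]],
  [[-14, -38, 0], [0, 0, 0]],
  [[-14, -38, 0], [0, 0, 0]],
  [[-14, -38, 0], [0, 0, 0]],
], claw=0, newtons=10)

```text
t: 1.1
tool_pos: [0.3423, 0.2159, 0.4045]
orientation: [-0.001, 3.142, -0.0]
force: [0.8, 0.4, -0.3]
opening: 0.0177
gripper_force: 0.0
```

Request:
apply_moves([
  [[-14, -38, 0], [0, 0, 0]],
  [[-14, -38, 0], [0, 0, 0]],
  [[-14, -38, 0], [0, 0, 0]],
  [[-14, -38, 0], [0, 0, 0]],
  [[-14, -38, 0], [0, 0, 0]],
  [[-14, -38, 0], [0, 0, 0]],
  [[-14, -38, 0], [0, 0, 0]],
  [[-14, -38, 0], [0, 0, 0]],
  [[-14, -38, 0], [0, 0, 0]],
  [[-14, -38, 0], [0, 0, 0]],
  [[-14, -38, 0], [0, 0, 0]],
  [[0, 0, 0], [0, 0, 0]],
])

```text
t: 2.1
tool_pos: [0.4972, -0.2059, 0.4028]
orientation: [-0.007, -3.139, 0.002]
force: [0.7, -0.4, -0.5]
opening: 0.0004
gripper_force: 0.0
```

```bash
cat > plan.py <<'E'
from h import *
import sys
from scipy.spatial.transform import Rotation as Ro
def pose(yaw_prev,**k):
    r,b,W,img=sink(**k);e=[(b[i+1]-b[i]) for i in (0,1)];e=min(e,key=np.linalg.norm)
    y=np.arctan2(e[1],e[0]);y+=np.pi*round((yaw_prev-y)/np.pi);return np.array(r[0]),y,r[1]
def plan(c,yaw,mode,th,yc=50,cor=100,n=12,gap=12,h=(7.5,17.5)):
    s=1 if mode=="A" else -1          # A: -x face, y=+yc ; B: +x face, y=-yc
    t=robot.read_state()["tool_pos"]*1000
    R=lambda a:np.array([[np.cos(a),-np.sin(a)],[np.sin(a),np.cos(a)]])
    C=c-R(yaw)@[0,s*cor]; f=[]
    for k in range(n+1):
        a=yaw-th*k/n; ck=C+R(a)@[0,s*cor]
        nrm=R(a)@[-s,0.]                # outward normal of pushed face
        p=ck+R(a)@[-45*s,yc*s]
        f.append(p+np.array(h)*np.tanh(nrm*20))
    n0=R(yaw)@[-s,0.]; f=np.array(f); st=f[0]+gap*n0
    print("from tcp",t.round(1),"pre",st.round(1),"delta tool",(-(st-t[:2])[0]).round(1),((st-t[:2])[1]).round(1),"dz",(t[2]-205).round(1))
    pts=np.vstack([st,f]);d=np.diff(pts,axis=0);print("rows tool xy:",[[round(-a,1),round(b,1)] for a,b in d]);print("end c",ck.round(1),"yaw",round(yaw-th,3))
E
python3 - <<'E'
from plan import *
plan(np.array([533.6,-83.8]),np.arctan2(107,-55),"A",.25,n=6)
E
```

```text
from tcp [ 497.2 -205.9  402.8] pre [ 522.7 -174.9] delta tool -25.5 31.0 dz 197.8
rows tool xy: [[np.float64(5.5), np.float64(10.7)], [np.float64(4.4), np.float64(4.8)], [np.float64(4.2), np.float64(5.0)], [np.float64(4.0), np.float64(5.1)], [np.float64(3.8), np.float64(5.3)], [np.float64(3.6), np.float64(5.5)], [np.float64(3.3), np.float64(5.6)]]
end c [525.1 -60.4] yaw 1.796
```

Request:
apply_moves([
  [[-25, 20, 0], [0, 0, 0]],
  [[0, 8, 39], [0, 0, 0]],
  [[0, 0, 39], [0, 0, 0]],
  [[0, 0, 39], [0, 0, 0]],
  [[0, 0, 39], [0, 0, 0]],
  [[0, 0, 39], [0, 0, 0]],
  [[0, 0, 3], [0, 0, 0]],
  [[0, 0, 0], [0, 0, 0]],
])

```text
t: 2.77
tool_pos: [0.5197, -0.1713, 0.204]
orientation: [0.001, -3.135, -0.005]
force: [0.7, 0.2, 1.1]
opening: 0.0004
gripper_force: 0.0
```

Request:
apply_moves([
  [[3, 7, 0], [0, 0, 0]],
  [[3, 7, 0], [0, 0, 0]],
  [[4, 5, 0], [0, 0, 0]],
  [[4, 5, 0], [0, 0, 0]],
  [[4, 5, 0], [0, 0, 0]],
  [[4, 5, 0], [0, 0, 0]],
  [[4, 6, 0], [0, 0, 0]],
  [[3, 6, 0], [0, 0, 0]],
  [[0, 0, 0], [0, 0, 0]],
])

```text
t: 3.52
tool_pos: [0.493, -0.1259, 0.2094]
orientation: [-0.001, 3.137, -0.003]
force: [0.0, -3.0, 1.7]
opening: 0.0002
gripper_force: 1.4
```

Request:
apply_moves([
  [[0, -15, 0], [0, 0, 0]],
  [[0, -30, 0], [0, 0, 0]],
  [[0, 0, -40], [0, 0, 0]],
  [[0, 0, -40], [0, 0, 0]],
  [[0, -40, 0], [0, 0, 0]],
  [[0, -40, 0], [0, 0, 0]],
  [[20, -30, 0], [0, 0, 0]],
  [[0, 0, 0], [0, 0, 0]],
])

```text
t: 4.18
tool_pos: [0.4705, -0.2855, 0.2882]
orientation: [0.005, 3.141, -0.004]
force: [-0.3, 0.7, 0.0]
opening: 0.0002
gripper_force: 0.0
```

```bash
python3 - <<'E'
from plan import *
c,y,s=pose(1.8,tag="top1");print(c,y,s)
plan(c,y,"B",.5)
E
```

```text
[530.1940918  -61.44309235] 1.6437508 (119.8375015258789, 90.10027313232422)
from tcp [ 471.3 -283.4  287.7] pre [569.2  16.5] delta tool -97.9 299.9 dz 82.7
rows tool xy: [[np.float64(-0.9), np.float64(-12.0)], [np.float64(-4.8), np.float64(-6.1)], [np.float64(-7.6), np.float64(-6.2)], [np.float64(-6.0), np.float64(-6.3)], [np.float64(-2.7), np.float64(-6.4)], [np.float64(-1.4), np.float64(-6.4)], [np.float64(-0.9), np.float64(-6.5)], [np.float64(-0.6), np.float64(-6.5)], [np.float64(-0.3), np.float64(-6.5)], [np.float64(-0.1), np.float64(-6.5)], [np.float64(0.2), np.float64(-6.5)], [np.float64(0.5), np.float64(-6.5)], [np.float64(0.7), np.float64(-6.5)]]
end c [ 521.5 -110.2] yaw 1.144
```

```bash
python3 - <<'E'
from plan import *
plan(np.array([530.2,-61.4]),1.644,"B",.65,cor=62)
E
```

```text
from tcp [ 471.3 -283.4  287.7] pre [569.2  16.6] delta tool -97.9 300.0 dz 82.7
rows tool xy: [[np.float64(-0.9), np.float64(-12.0)], [np.float64(-6.7), np.float64(-5.9)], [np.float64(-9.7), np.float64(-6.1)], [np.float64(-4.6), np.float64(-6.2)], [np.float64(-2.1), np.float64(-6.3)], [np.float64(-1.4), np.float64(-6.4)], [np.float64(-1.0), np.float64(-6.5)], [np.float64(-0.7), np.float64(-6.5)], [np.float64(-0.3), np.float64(-6.5)], [np.float64(0.0), np.float64(-6.5)], [np.float64(0.4), np.float64(-6.5)], [np.float64(0.7), np.float64(-6.5)], [np.float64(1.1), np.float64(-6.4)]]
end c [520.3 -99.7] yaw 0.994
```

Request:
apply_moves([
  [[-12, 38, 0], [0, 0, 0]],
  [[-12, 38, 0], [0, 0, 0]],
  [[-12, 38, 0], [0, 0, 0]],
  [[-12, 38, 0], [0, 0, 0]],
  [[-12, 38, 0], [0, 0, 0]],
  [[-12, 38, 0], [0, 0, 0]],
  [[-12, 38, 0], [0, 0, 0]],
  [[-14, 38, 0], [0, 0, 0]],
  [[0, 4, 0], [0, 0, 0]],
  [[0, 0, 41], [0, 0, 0]],
  [[0, 0, 41], [0, 0, 0]],
  [[0, 0, 0], [0, 0, 0]],
])

```text
t: 5.23
tool_pos: [0.5659, 0.0286, 0.1968]
orientation: [0.003, -3.129, -0.002]
force: [-2.3, -0.5, -1.6]
opening: 0.0005
gripper_force: 0.0
```

Request:
apply_moves([
  [[-2, -12, -5], [0, 0, 0]],
  [[-2, -12, 0], [0, 0, 0]],
  [[-4, -6, 0], [0, 0, 0]],
  [[-4, -6, 0], [0, 0, 0]],
  [[-3, -6, 0], [0, 0, 0]],
  [[-3, -6, 0], [0, 0, 0]],
  [[-2, -6, 0], [0, 0, 0]],
  [[-1, -6, 0], [0, 0, 0]],
  [[-1, -6, 0], [0, 0, 0]],
  [[0, -6, 0], [0, 0, 0]],
  [[0, -6, 0], [0, 0, 0]],
  [[0, 0, 0], [0, 0, 0]],
])

```text
t: 6.23
tool_pos: [0.594, -0.0527, 0.212]
orientation: [0.002, 3.137, -0.001]
force: [1.9, 1.4, 1.9]
opening: -0.0001
gripper_force: 1.1
```

```bash
python3 - <<'E'
from plan import *
c,y,s=pose(1.2,tag="top2");print(c,y,s)
E
```

```text
[528.88092041 -85.94100952] 1.0471069 (89.55500793457031, 119.56259155273438)
```

View pics/top2.png

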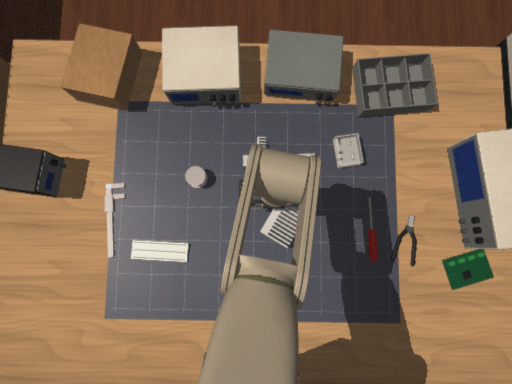

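Request:
apply_moves([
  [[-6, 20, 0], [0, 0, 0]],
  [[-6, 25, 0], [0, 0, 0]],
  [[0, 0, -40], [0, 0, 0]],
  [[0, 0, -40], [0, 0, 0]],
  [[22, -33, 0], [0, 0, 0]],
  [[22, -33, 0], [0, 0, 0]],
  [[22, -33, 0], [0, 0, 0]],
  [[22, -33, 0], [0, 0, 0]],
  [[22, -33, 0], [0, 0, 0]],
  [[22, -33, 0], [0, 0, 0]],
  [[22, -33, 0], [0, 0, 0]],
  [[22, -33, 0], [0, 0, 0]],
])

```text
t: 7.28
tool_pos: [0.4269, -0.2718, 0.2901]
orientation: [0.0, -3.142, 0.001]
force: [0.4, 0.3, 1.2]
opening: 0.0002
gripper_force: 0.0
```

```bash
python3 - <<'E'
from plan import *
c,y,s=pose(1.05,tag="top3");print(c,y,s)
plan(c,y,"A",.6,cor=50)
E
```

```text
[528.92089844 -86.27926636] 1.0432853 (89.74909973144531, 120.1994857788086)
from tcp [ 423.8 -276.8  290.2] pre [ 449.5 -127.9] delta tool -25.7 148.9 dz 85.2
rows tool xy: [[np.float64(-6.0), np.float64(10.4)], [np.float64(-0.7), np.float64(5.4)], [np.float64(-1.0), np.float64(5.4)], [np.float64(-1.2), np.float64(5.3)], [np.float64(-1.5), np.float64(5.3)], [np.float64(-1.8), np.float64(5.2)], [np.float64(-2.0), np.float64(5.1)], [np.float64(-2.3), np.float64(5.0)], [np.float64(-2.5), np.float64(4.9)], [np.float64(-2.8), np.float64(4.7)], [np.float64(-3.0), np.float64(4.6)], [np.float64(-3.2), np.float64(4.4)], [np.float64(-3.4), np.float64(4.3)]]
end c [550.7 -66.3] yaw 0.443
```

Request:
apply_moves([
  [[-8, 36, 0], [0, 0, 0]],
  [[-8, 36, 0], [0, 0, 0]],
  [[-8, 36, 0], [0, 0, 0]],
  [[-2, 34, 0], [0, 0, 0]],
  [[0, 0, 41], [0, 0, 0]],
  [[0, 0, 40], [0, 0, 0]],
  [[0, 0, 0], [0, 0, 0]],
])

```text
t: 7.92
tool_pos: [0.4509, -0.1261, 0.2018]
orientation: [0.002, -3.131, -0.006]
force: [-2.0, 0.3, -2.3]
opening: 0.0005
gripper_force: 0.0
```

Request:
apply_moves([
  [[-5, 9, 0], [0, 0, 0]],
  [[-3, 7, 0], [0, 0, 0]],
  [[-1, 5, 0], [0, 0, 0]],
  [[-1, 5, 0], [0, 0, 0]],
  [[-1, 5, 0], [0, 0, 0]],
  [[-2, 5, 0], [0, 0, 0]],
  [[-2, 5, 0], [0, 0, 0]],
  [[-2, 5, 0], [0, 0, 0]],
  [[-2, 5, 0], [0, 0, 0]],
  [[-3, 5, 0], [0, 0, 0]],
  [[-3, 5, 0], [0, 0, 0]],
  [[0, 0, 0], [0, 0, 0]],
])

```text
t: 8.92
tool_pos: [0.4802, -0.0667, 0.2101]
orientation: [-0.001, 3.14, -0.0]
force: [-1.1, -0.7, 0.9]
opening: 0.0004
gripper_force: 0.6
```

Request:
apply_moves([
  [[15, -15, 0], [0, 0, 0]],
  [[30, -20, 0], [0, 0, 0]],
  [[0, 0, -40], [0, 0, 0]],
  [[0, 0, -40], [0, 0, 0]],
  [[0, -40, 0], [0, 0, 0]],
  [[0, -40, 0], [0, 0, 0]],
  [[0, -40, 0], [0, 0, 0]],
  [[0, -40, 0], [0, 0, 0]],
])

```text
t: 9.58
tool_pos: [0.4347, -0.264, 0.2904]
orientation: [-0.002, 3.138, -0.003]
force: [0.3, 0.4, -0.1]
opening: 0.0005
gripper_force: 0.0
```

```bash
python3 - <<'E'
from plan import *
c,y,s=pose(.5,tag="top4");print(c,y,s)
plan(c,y,"B",y-.03,cor=45)
E
```

```text
[550.69018555 -63.48390198] 0.5278181 (89.94637298583984, 120.28844451904297)
from tcp [ 434.2 -269.8  290.6] pre [632.6 -60.5] delta tool -198.4 209.3 dz 85.6
rows tool xy: [[np.float64(10.4), np.float64(-6.0)], [np.float64(2.5), np.float64(-3.5)], [np.float64(2.7), np.float64(-3.4)], [np.float64(2.8), np.float64(-3.3)], [np.float64(3.0), np.float64(-3.2)], [np.float64(3.1), np.float64(-3.1)], [np.float64(3.2), np.float64(-2.9)], [np.float64(3.3), np.float64(-2.8)], [np.float64(3.4), np.float64(-2.7)], [np.float64(3.6), np.float64(-2.6)], [np.float64(3.7), np.float64(-2.7)], [np.float64(3.8), np.float64(-3.7)], [np.float64(3.8), np.float64(-8.3)]]
end c [529.4 -69.6] yaw 0.03
```

Request:
apply_moves([
  [[-28, 28, 0], [0, 0, 0]],
  [[-28, 28, 0], [0, 0, 0]],
  [[-28, 28, 0], [0, 0, 0]],
  [[-28, 28, 0], [0, 0, 0]],
  [[-28, 28, 0], [0, 0, 0]],
  [[-28, 28, 0], [0, 0, 0]],
  [[-28, 28, 0], [0, 0, 0]],
  [[-4, 10, 0], [0, 0, 0]],
  [[0, 0, 0], [0, 0, 0]],
  [[0, 0, 41], [0, 0, 0]],
  [[0, 0, 40], [0, 0, 0]],
  [[0, 0, 0], [0, 0, 0]],
])

```text
t: 10.63
tool_pos: [0.63, -0.0563, 0.1993]
orientation: [-0.001, -3.129, -0.003]
force: [-1.0, 0.3, -2.5]
opening: 0.0006
gripper_force: 0.0
```

Request:
apply_moves([
  [[8, -5, 0], [0, 0, 0]],
  [[5, -3, 0], [0, 0, 0]],
  [[3, -3, 0], [0, 0, 0]],
  [[3, -3, 0], [0, 0, 0]],
  [[3, -3, 0], [0, 0, 0]],
  [[3, -3, 0], [0, 0, 0]],
  [[3, -3, 0], [0, 0, 0]],
  [[3, -3, 0], [0, 0, 0]],
  [[4, -3, 0], [0, 0, 0]],
  [[4, -3, 0], [0, 0, 0]],
  [[0, 0, 0], [0, 0, 0]],
])

```text
t: 11.55
tool_pos: [0.5965, -0.0892, 0.2105]
orientation: [0.0, 3.136, -0.002]
force: [4.9, -1.1, 3.3]
opening: 0.0005
gripper_force: 2.2
```

```bash
python3 - <<'E'
from plan import *
c,y,s=pose(.2,tag="top5");print(c,y,s)
E
```

```text
[534.19445801 -70.99650574] 0.19969264 (85.39105224609375, 117.50423431396484)
```

Request:
apply_moves([
  [[4, -2, 0], [0, 0, 0]],
  [[4, -1, 0], [0, 0, 0]],
  [[3, -1, 0], [0, 0, 0]],
  [[3, 0, 0], [0, 0, 0]],
  [[0, 0, 0], [0, 0, 0]],
])

```text
t: 12.02
tool_pos: [0.5821, -0.0928, 0.2093]
orientation: [-0.0, 3.138, -0.002]
force: [5.2, -2.2, 3.4]
opening: 0.0003
gripper_force: 2.2
```

Request:
apply_moves([
  [[-15, 0, 0], [0, 0, 0]],
  [[-20, 0, 0], [0, 0, 0]],
  [[0, 0, -41], [0, 0, 0]],
  [[0, 0, -41], [0, 0, 0]],
  [[15, -38, 0], [0, 0, 0]],
  [[15, -38, 0], [0, 0, 0]],
  [[15, -38, 0], [0, 0, 0]],
  [[30, -26, 0], [0, 0, 0]],
  [[38, 0, 0], [0, 0, 0]],
  [[38, 0, 0], [0, 0, 0]],
  [[38, 0, 0], [0, 0, 0]],
  [[0, 0, 0], [0, 0, 0]],
])

```text
t: 13.02
tool_pos: [0.4209, -0.2309, 0.2863]
orientation: [-0.003, -3.133, -0.007]
force: [-0.9, 0.2, -0.0]
opening: 0.0008
gripper_force: 0.0
```

```bash
python3 - <<'E'
from plan import *
c,y,s=pose(.1,tag="top6");print(c,y,s)
img=cv2.imread("pics/top6.png");k=robot.calibration("top")
print(robot.read_state()["tool_pos"])
cv2.imwrite("pics/c6.png",cv2.resize(img[130:260,220:400],None,fx=4,fy=4,interpolation=cv2.INTER_CUBIC))
# fence front lower boundary: bright->dark edge per column, at top edge height
g=img[...,1].astype(float);E=[]
for u in range(247,313):
    col=g[156:175,u];dd=np.diff(col);j=dd.argmin();w=slice(max(j-1,0),j+2);E.append(ray(u,156.5+np.average(np.arange(19-1)[w],weights=np.maximum(-dd[w],1e-3)),0.0175,k)[:2])
E=np.array(E);p=np.polyfit(E[:,1],E[:,0],1);r=E[:,0]-np.polyval(p,E[:,1]);ok=abs(r)<.003;p=np.polyfit(E[ok,1],E[ok,0],1);print("yaw",-np.arctan(p[0]),"x at -.073",np.polyval(p,-.073),ok.sum())
E
```

```text
[526.29925537 -67.00915527] 0.091780104 (89.86308288574219, 119.90096282958984)
[ 0.4237517  -0.23152803  0.28788478]
yaw 0.04246862468627242 x at -.073 0.7012791919536804 64
```

View pics/c6.png

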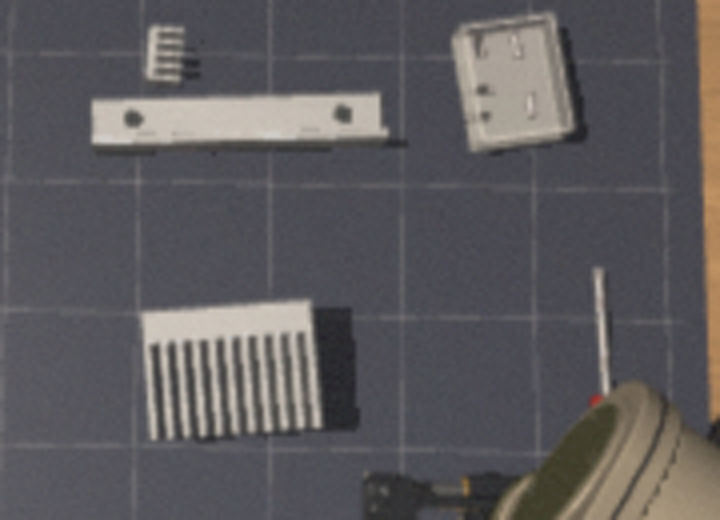

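Request:
apply_moves([
  [[0, 0, 0], [0, 0, -0.04]],
  [[-5, 40, 0], [0, 0, 0]],
  [[-5, 40, 0], [0, 0, 0]],
  [[-5, 40, 0], [0, 0, 0]],
  [[-5, 40, 0], [0, 0, 0]],
  [[0, 0, 0], [0, 0, 0]],
  [[0, 0, 40], [0, 0, 0]],
  [[0, 0, 40], [0, 0, 0]],
  [[0, 0, 0], [0, 0, 0]],
  [[0, 0, 0], [0, 0, 0]],
], claw=0.75)

```text
t: 13.9
tool_pos: [0.4401, -0.0712, 0.2081]
orientation: [0.064, -3.135, -0.003]
force: [0.4, -0.2, 0.6]
opening: 0.0623
gripper_force: 0.0
```

```bash
python3 - <<'E'
from plan import *
s=robot.read_state();print(s["tool_pos"],s["opening"],Ro.from_rotvec(s["orientation"]).as_matrix().round(3).tolist())
E
```

```text
[ 0.44005785 -0.07120431  0.20808206] 0.06225105386176387 [[-0.999, -0.041, -0.006], [-0.041, 0.999, 0.002], [0.006, 0.002, -1.0]]
```

Request:
apply_moves([
  [[-9, 0, 0], [0, 0, 0]],
  [[-9, 0, 0], [0, 0, 0]],
  [[-7, 0, 0], [0, 0, 0]],
  [[-4, 0, 0], [0, 0, 0]],
  [[-4, 0, 0], [0, 0, 0]],
  [[-4, 0, 0], [0, 0, 0]],
  [[-4, 0, 0], [0, 0, 0]],
  [[-4, 0, 0], [0, 0, 0]],
  [[-6, 0, 0], [0, 0, 0]],
  [[-6, 0, 0], [0, 0, 0]],
  [[-6, 0, 0], [0, 0, 0]],
  [[0, 0, 0], [0, 0, 0]],
])

```text
t: 14.9
tool_pos: [0.5048, -0.0693, 0.2106]
orientation: [-0.063, 3.14, -0.0]
force: [-0.3, -0.4, -0.9]
opening: 0.0695
gripper_force: 0.0
```

```bash
python3 - <<'E'
from plan import *
c,y,s=pose(.05,tag="top7",box=(.3,.72,-.25,.12));print(c,y,s)
c,y,s=pose(.05,name="scene",tag="scene7",box=(.3,.72,-.25,.12));print(c,y,s)
E
```

```text
[ 600.15039062 -100.27145386] 0.001423366 (14.407913208007812, 45.747886657714844)
[550.79785156 -61.04080963] -1.5129678 (145.2830352783203, 130.31103515625)
```

Request:
apply_moves([
  [[-7, 0, 0], [0, 0, 0]],
  [[-7, 0, 0], [0, 0, 0]],
  [[-7, 0, 0], [0, 0, 0]],
  [[-7, 0, 0], [0, 0, 0]],
  [[-7, 0, 0], [0, 0, 0]],
  [[-7, 0, 0], [0, 0, 0]],
  [[-7, 0, 0], [0, 0, 0]],
  [[-7, 0, 0], [0, 0, 0]],
  [[-7, 0, 0], [0, 0, 0]],
  [[-7, 0, 0], [0, 0, 0]],
  [[-7, 0, 0], [0, 0, 0]],
])

```text
t: 15.92
tool_pos: [0.5805, -0.0661, 0.2098]
orientation: [0.063, -3.139, -0.0]
force: [-7.7, -1.1, 5.6]
opening: 0.0699
gripper_force: 3.8
```

Request:
apply_moves([
  [[-2, 0, 0], [0, 0, 0]],
  [[-2, 0, 0], [0, 0, 0]],
  [[-2, 0, 0], [0, 0, 0]],
  [[-2, 0, 0], [0, 0, 0]],
  [[-2, 0, 0], [0, 0, 0]],
])

```text
t: 16.33
tool_pos: [0.5902, -0.0657, 0.2099]
orientation: [0.063, -3.139, 0.0]
force: [-7.4, -1.5, 6.1]
opening: 0.0696
gripper_force: 3.9
```

Request:
apply_moves([
  [[-2, 0, 0], [0, 0, 0]],
  [[-2, 0, 0], [0, 0, 0]],
  [[-2, 0, 0], [0, 0, 0]],
])

```text
t: 16.58
tool_pos: [0.5962, -0.0654, 0.2099]
orientation: [0.063, -3.139, -0.0]
force: [-7.6, -1.1, 5.3]
opening: 0.07
gripper_force: 3.8
```

Request:
apply_moves([
  [[-1, 0, 0], [0, 0, 0]],
  [[-1, 0, 0], [0, 0, 0]],
])

```text
t: 16.75
tool_pos: [0.5973, -0.0655, 0.2098]
orientation: [0.063, -3.135, -0.0]
force: [-21.3, -0.9, 17.2]
opening: 0.0698
gripper_force: 10.8
```

Request:
apply_moves([
  [[-1, 0, 0], [0, 0, 0]],
  [[-1, 0, 0], [0, 0, 0]],
])

```text
t: 16.92
tool_pos: [0.598, -0.0655, 0.2098]
orientation: [0.063, -3.131, -0.0]
force: [-33.0, -2.0, 24.1]
opening: 0.0697
gripper_force: 16.6
```

Request:
apply_moves([
  [[1, 0, 0], [0, 0, 0]],
  [[2, 0, 0], [0, 0, 0]],
  [[5, 0, 0], [0, 0, 0]],
  [[20, 0, 0], [0, 0, 0]],
  [[40, 0, 0], [0, 0, 0]],
  [[40, 0, -20], [0, 0, 0]],
  [[0, 0, -40], [0, 0, 0]],
  [[0, -40, -20], [0, 0, 0]],
  [[0, -40, 0], [0, 0, 0]],
  [[0, -40, 0], [0, 0, 0]],
  [[0, -40, 0], [0, 0, 0]],
  [[0, -30, 0], [0, 0, 0]],
])

```text
t: 17.92
tool_pos: [0.503, -0.2594, 0.2879]
orientation: [-0.062, 3.139, -0.003]
force: [1.0, -0.7, 0.1]
opening: 0.0697
gripper_force: 0.0
```

```bash
python3 - <<'E'
from plan import *
c,y,s=pose(.05,tag="top8",box=(.5,.72,-.25,.12));print(c,y,s)
img=cv2.imread("pics/top8.png")
s,_=robot.read_camera("scene")
a=cv2.resize(img[130:230,220:340],(480,400),interpolation=cv2.INTER_CUBIC)
cv2.imwrite("pics/c8.png",np.vstack([a[:300],cv2.resize(s[165:265,140:300],(480,300),interpolation=cv2.INTER_CUBIC)]))
E
```

```text
[651.65136719 -62.6410141 ] 0.015822923 (90.42772674560547, 120.65792846679688)
```

View pics/c8.png

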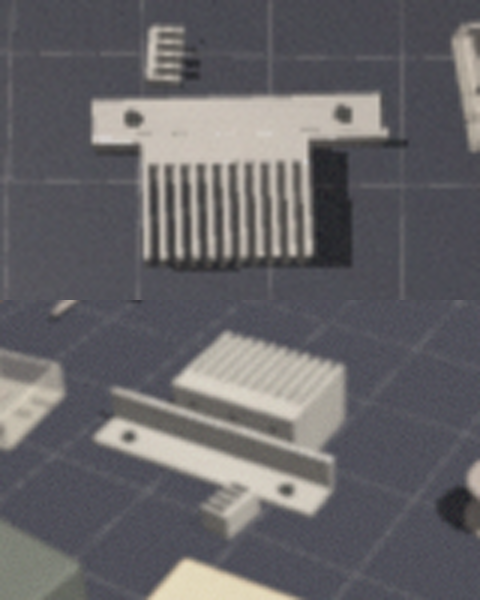

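The sink sits at the fence, inside both ends: crop columns 142–315 against the fence's 92–382. I'll check that it's parallel with subpixel edge fits.

```bash
python3 - <<'E'
from plan import *
k=robot.calibration("top");I=np.mean([robot.read_camera("top")[0][...,1].astype(float) for _ in range(6)],0)
def edge(us,v0,v1,z,sign,T=False):
    G=I.T if T else I;P=[]
    for u in us:
        d=sign*np.diff(G[v0:v1,u]);j=d.argmax()
        if j<1 or j>len(d)-2 or d[j]<15: continue
        w=np.maximum(d[j-1:j+2],0);v=v0+.5+j+(w@[-1,0,1])/w.sum()
        P.append(ray(v,u,z,k)[:2] if T else ray(u,v,z,k)[:2])
    P=np.array(P);a,b=(P[:,0],P[:,1]) if T else (P[:,1],P[:,0])
    ok=np.ones(len(a),bool)
    for _ in range(4):
        p=np.polyfit(a[ok],b[ok],1);r=abs(b-np.polyval(p,a));ok=r<max(.0012,2*np.median(r))
    yaw=np.arctan(p[0])*(1 if T else -1)
    print(round(yaw,4),"mid",P[ok].mean(0).round(4),"n",ok.sum(),"rms mm",(r[ok].std()*1000).round(2))
print("fence back foot");edge(range(246,313),148,159,.005,1)
print("fence front L/R top edge");edge(list(range(245,253))+list(range(301,314)),158,172,.0,-1)
print("sink left");edge(range(170,193),249,262,.06,1,True)
print("sink right");edge(range(170,193),292,303,.06,-1,True)
print("sink rear");edge(range(257,298),188,200,.06,-1)
E
```

```text
fence back foot
0.0393 mid [ 0.7384 -0.0744] n 67 rms mm 0.16
fence front L/R top edge
0.0446 mid [ 0.7059 -0.0925] n 21 rms mm 0.24
sink left
0.0378 mid [ 0.6405 -0.0144] n 21 rms mm 0.05
sink right
0.0508 mid [ 0.6451 -0.1241] n 23 rms mm 0.11
sink rear
0.0321 mid [ 0.607  -0.0675] n 29 rms mm 0.32
```

```bash
python3 -c "
from plant import robot
print(robot.close_job())"
```

```text
the job is handed in; nothing more can be done
None
```

The heat sink is turned and pushed flush against the fence, parallel to within about 0.01 rad and about 40 mm inside the nearer end; its middle measured at most about 26 mm from its start while turning, and the job is handed in with the arm clear.

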